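# Check the spring scale with the square weight

### The arm

A 6-joint arm with a two-finger parallel gripper is mounted at the origin on the work surface. World frame = base frame: x ahead of the robot, y to its left, z up, the work surface at z = 0. Lengths are in mm, angles in degrees, forces in N, time in s.
With the tool pointing down it reaches from about 300 to 850 mm from the base axis. Payload 4.2 kg.
Tool frame: the origin (TCP) lies at the very end of the fingers, on their centre line; the grasp point (between the pads) lies env.grip_point_offset behind it (env.grip_point_offset is the distance from the TCP to the grasp point, in mm); z points along the fingers, y is the direction in which the jaws open and shut (so a half turn about z gives the same grasp; the last joint's range is limited). The gripper opens to 91 mm and grips with 3 to 60 N. Pads are 32 mm wide; open, the fingers measure 118 mm over their backs; the gripper's body (76 mm by 178 mm) begins 60 mm behind the grasp point.
Start: joints at [62.567, 18.312, 89.639, -0, 72.044, -1.146], TCP at [254.656, 515.551, 213.976] pointing down, gripper open.
Joint ranges: [-177.97, 177.97], [-48.28, 115.42], [12.27, 149.76], [-77.06, 257.06], [2.81, 150.46], [-146.56, 146.56]. Speed limits (degrees/s): [147.25, 147.25, 180, 180, 180, 180].

### API

Orientations are given as [roll, pitch, yaw] about the fixed x, y, z axes, in that order (R = Rz(yaw) Ry(pitch) Rx(roll)).
In Python, from workcell import env, grab_frame, camera_params gives the robot as it stands. The module is installed in compiled form; this text tells all that it offers.
- The arm moves only by the shell command python3 -m creep 'ROWS' [OPENING] [FORCE]. ROWS is a JSON object of lists of equal length, an entry for each row: "offset": the shift along the tool's x, y, z in m, a list of three; "rotation": the turn, a rotation vector about the tool's x, y, z in degrees, a list of three. A call has 1 to 5 rows; each row shifts and turns the commanded pose from where the row before left it, along the tool's axes as they then stand; what a row does not reach is not made up. A row lasts 1/8 s, in which the tool goes at most 62.5 mm and 10.7 degrees, less where a joint would pass 70% of its speed; a pose out of reach is approached as far as the arm can. A call is refused whole if a number of a shift passes 0.0625 or a number of a turn 10.7, either way. A call with a gripper value outside its range is refused whole. OPENING is the closure, from 0 (fully open) to 1 (shut), set as the call begins (- or left out, the last holds). The fingers move at their own pace and stop on an object; FORCE is the grip in N (left out, the last holds). Time passes only in rows, so rows that do not move let the fingers close. It gives the time, the measured TCP pose, the force and the opening at its end, in the units of the state.
- env.state(): the state, without advancing time (a new reading comes with each control period).
- grab_frame(name): name is "scene" or "top"; returns the picture (480x640x3 uint8, red, green, blue); there is no depth.
- camera_params(name): a dict with "mtx" (3x3 intrinsics, pixels), "k1" (the pictures are not rectified: a ray, as slopes to the right and down, at radius r is drawn at 1 + k1 r^2 times it, then the intrinsics apply), "R" (3x3) and "t" (3): a world point X has camera coordinates R X + t. Camera axes: x right, y down, z forward; pixel columns grow to the right and rows downward; lengths in mm; the calibration is good to about 2 mm. A picture is of the moment at which its call begins. camera_params takes no time and is no camera call.
- env.job_done(): hands the job in, once; it reports no verdict.
The state is a dict: "time_s": time; "qpos": joint angles; "qvel": joint speeds; "effort": joint torques, N m; "ee_pos": TCP position; "ee_rot": TCP orientation; "force": force on the tool from outside, world axes, zero at the start; "torque": the same for the moment, N m; "gripper_width": finger opening in mm.
Only numpy, scipy, OpenCV 4.12 (cv2) and the standard library are available. Lean on these libraries where they do the work, as an engineer would, in place of code of your own. Each camera call takes 0.05 s, during which the arm holds its last target.

### The job

Take the square-bodied weight out of its rack and stand it upright on the balance's pan; let go, then take a fresh hold of its grip that keeps the fingers clear of the hook and hang the weight by its eye on the spring scale's hook, lowering it gently so that the hook is never pulled to its lower stop. Let go and let it hang freely until it has been still for a good second, then lift it off the hook and stand it upright in the grey tray, let go, with the hook back up at its top. Leave the other weights in the rack, the vial and the jar where they are.

Things in the scene. Friction and masses are not known exactly. Their poses are not given: they have to be found in the camera images.
- ref_grip (a point): Loose steel weight, about 350 g, 112 mm tall, the only one with a square body and square grip. Point: centre of its aluminium grip, 96 mm above its foot; z up along the weight. Body 38 x 38 x 30 mm high, on it an arched eye, a 10 mm neck, then the grip 18 x 18 mm, 80 to 112 mm above the foot. Starts upright in one of the rack's three bays (which varies), its x along the rack's x.
- ref_eye (a point): The same weight's eye: an arch of 6 mm round bar in the weight's y-z plane, so open along the weight's x axis; 26 mm wide inside. Point: underside of its crown, 69 mm above the foot and 27 mm below the grip's centre. The opening reaches down to the body's top, 30 mm above the foot.
- rack: Plywood rack, fixed, 70 mm (x) by 185 mm (y), origin under its centre. Bays at y = -60, 0, +60 mm, floor 6 mm above the bench. Partitions 5 mm thick, 100 mm high, stand along x at y = -90, -30, +30, +90 mm: no room for fingers on a grip's y sides. On the x sides only a 14 mm high lip, so there a grip can be taken only across its x faces.
- pan (a point): Centre of the top face of the balance's round steel pan, 110 mm across, 52 mm above the bench, fixed. The balance is a low beige box 185 x 140 mm, 41 mm high, pan towards its rear, small dark display at its front (-x) end.
- tray_in (a point): Centre of the inner floor of the shallow grey tray, fixed, 4 mm above the bench; x and y along its sides, 140 x 140 mm outside, 132 x 132 mm inside, rim 20 mm above the bench. It and the balance may be in each other's place.
- hook_seat (a point): Lowest point of the hook's upper side, where an eye rests; moves with the hook, 168 mm above the bench unloaded. z up. The hook is 6 mm round bar along this x axis: its upturned tip points to -x, ends at x = -21 mm, and its top is 15 mm above the seat; behind the seat the bar's top is 14 mm above it and runs back to the carriage at x = +71 mm. Dark 26 mm wide carriage, sprung.
- scale: Spring scale, fixed; origin on the bench under the hook's seat, x from the hook's tip towards the column. Aluminium column 44 mm wide, its face at x = +97 mm, cap (52 mm wide) 274 mm above the bench. Grey base plate 120 mm wide, from x = -65 to +140 mm, 15 mm high.
- hook (a joint): How far the hook is pulled down, in m: 0 unloaded (up), lower stop at 0.045. Spring 140 N/m with light damping; starts to move at 0.15 N. The square weight pulls it down to about 0.024 (0.018 to 0.029); it bobs at about 3 per second for a second or so before it rests. A weight dropped on or let go at the top overshoots towards the stop.
- round_a_grip (a point): A round steel weight (loose) in another bay of the rack, same height and eye, round grip 16 mm; point at its grip's centre. To be left alone.
- round_b_grip (a point): Another round steel weight (loose), with a sloping shoulder, in the remaining bay; round grip 16 mm; point at its grip's centre. To be left alone.
- vial_center (a point): Amber vial, 26 mm across, 50 mm tall, loose; point at its centre. To be left alone.
- jar: Amber jar, 56 mm across, 85 mm tall, loose; origin under its centre. To be left alone.
Mind the look-alikes: they are no part of the job. Leave any green or yellow look-alike of the part that bears ref_grip alone.

How it is judged:
By the outcome, as a careful person would: the job done as asked, in the order asked, and still so for the second after the job is handed in, with the robot touching nothing.
It also fails if it takes over 72 s, if anything falls off the work surface, if the arm or the gripper's body presses on something with over 40 N, if the wrist force passes 120 N, or if a joint passes its speed limit or range.

## Working session

There is one attempt and no reset: what is moved stays moved. The work goes in short steps, Python scripts to look and compute and a shell command to move; the robot and the scene stay as the last step left them, time stands still between calls to the robot, and variables do not carry over. Pictures are saved under pics/ and viewed, and the job is handed in when it is done.

```bash
mkdir -p pics; ls; python3 - <<'E'
from workcell import env, grab_frame, camera_params
import cv2
for n in ("scene","top"):
    cv2.imwrite(f"pics/{n}0.png",grab_frame(n)[:,:,::-1])
    p=camera_params(n); print(n,p)
print(env.state(), env.grip_point_offset)
E
```

```text
pics
scene {'mtx': array([[500.79943963,   0.        , 316.33532672],
       [  0.        , 500.79943963, 235.90577065],
       [  0.        ,   0.        ,   1.        ]]), 'k1': -0.03137104050281009, 'R': array([[ 0.52334144,  0.8519889 , -0.01512115],
       [ 0.59132591, -0.3758897 , -0.71347081],
       [-0.6135531 ,  0.36444732, -0.70052177]]), 't': array([-276.92164228, -199.88798963, 1424.87000942])}
top {'mtx': array([[461.46131126,   0.        , 317.9155898 ],
       [  0.        , 461.46131126, 240.20913374],
       [  0.        ,   0.        ,   1.        ]]), 'k1': -0.06080116288178798, 'R': array([[ 0.00571675, -0.99971974,  0.02297303],
       [-0.98927854, -0.0090066 , -0.14576297],
       [ 0.14592903, -0.02189344, -0.98905278]]), 't': array([ 10.40306826, 539.8029847 , 939.7081519 ])}
{'time_s': 0.1, 'qpos': array([ 6.25679785e+01,  1.83474569e+01,  8.97016885e+01,  6.67251718e-04,
        7.20439816e+01, -1.14615001e+00]), 'qvel': array([ 0.00128329, -0.14863285, -0.25259697,  0.05667837, -0.07171692,
        0.09040269]), 'effort': array([ 9.29281741e-04, -4.13330805e+01, -2.32509077e+01,  7.27271684e-02,
        4.23216016e-02, -8.17585146e-05]), 'ee_pos': array([254.4193051 , 515.12423461, 213.19418721]), 'ee_rot': array([-1.79906904e+02, -2.49708426e-03,  1.53713920e+02]), 'force': array([0.19878234, 0.70458665, 0.21260767]), 'torque': array([ 0.02463429, -0.00450189,  0.00186877]), 'gripper_width': 91.23185778234095} 18.8
```

View pics/scene0.png

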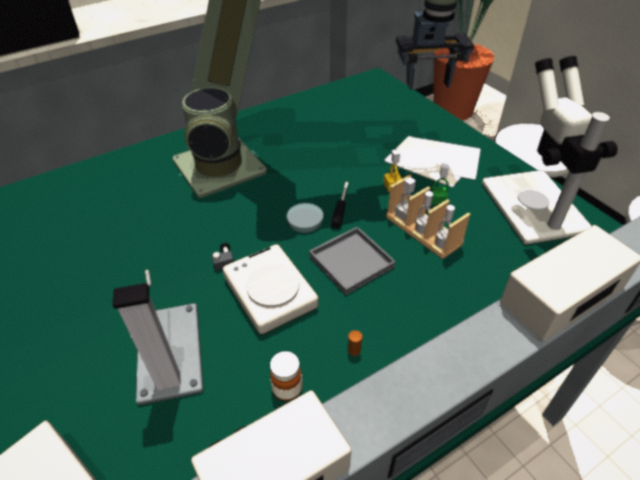

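View pics/top0.png

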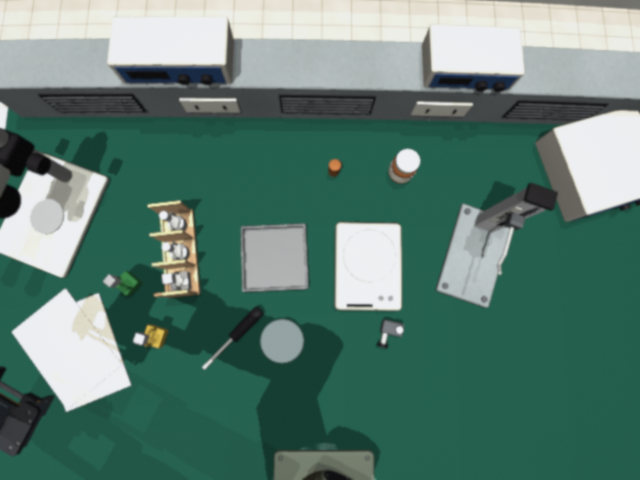

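The scene view shows the rack near (428,222), tray (352,260), balance (272,288), scale (165,345), vial (355,343) and jar (287,375). The top view shows the rack at (175,250), tray (275,257), balance (369,265) and scale (490,245). I'll enlarge the rack and the scale.

```bash
cat > h.py <<'E'
import numpy as np, cv2
from workcell import env, grab_frame, camera_params
def ray(n,uv):
    p=camera_params(n);K=p['mtx']
    d=cv2.undistortPoints(np.array([[uv]],float),K,np.array([p['k1'],0,0,0,0.]))[0,0]
    # exact-ish for r^2 model
    R=p['R'];o=-R.T@p['t'];return o,R.T@np.array([d[0],d[1],1])
def plane(n,uv,z):
    o,d=ray(n,uv);return o+d*(z-o[2])/d[2]
def proj(n,X):
    p=camera_params(n)
    r,_=cv2.Rodrigues(p['R'])
    return cv2.projectPoints(np.array(X,float).reshape(-1,3),r,p['t'],p['mtx'],np.array([p['k1'],0,0,0,0.]))[0].reshape(-1,2)
def tri(a,b):
    o1,d1=ray('scene',a);o2,d2=ray('top',b)
    s=np.linalg.lstsq(np.c_[d1,-d2],o2-o1,rcond=None)[0]
    P,Q=o1+s[0]*d1,o2+s[1]*d2
    return (P+Q)/2,np.linalg.norm(P-Q)
def crop(im,x0,y0,x1,y1,f,name):
    cv2.imwrite(name,cv2.resize(im[y0:y1,x0:x1],None,fx=f,fy=f,interpolation=cv2.INTER_CUBIC))
E
python3 - <<'E'
from h import *
a=cv2.imread('pics/scene0.png');b=cv2.imread('pics/top0.png')
crop(a,375,140,475,265,4,'pics/c1.png')
crop(b,90,190,215,360,3.5,'pics/c2.png')
crop(a,100,260,220,410,4,'pics/c3.png')
crop(b,425,170,565,320,4,'pics/c4.png')
E
```

```text
(no output)
```

View pics/c1.png

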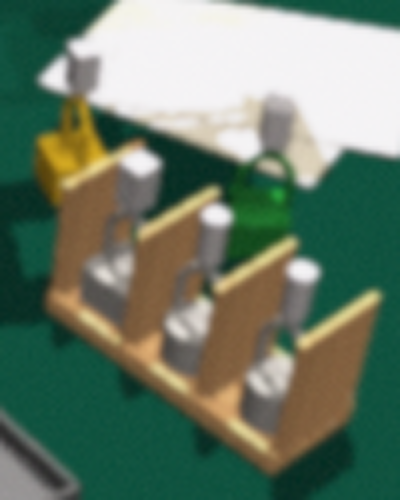

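View pics/c2.png

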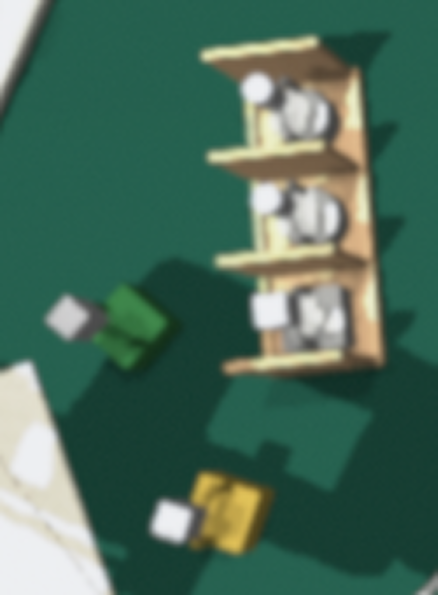

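View pics/c3.png

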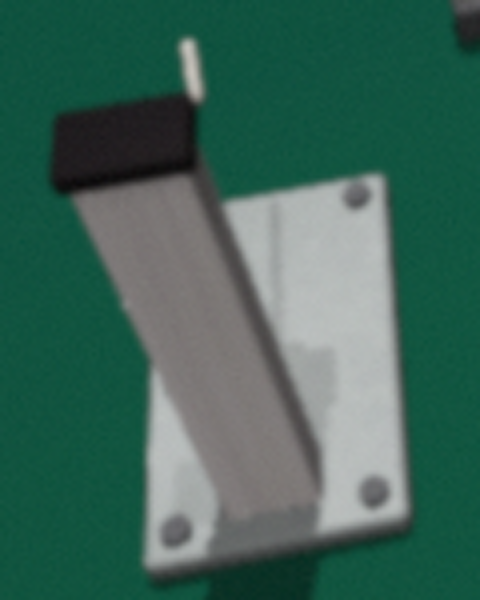

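View pics/c4.png

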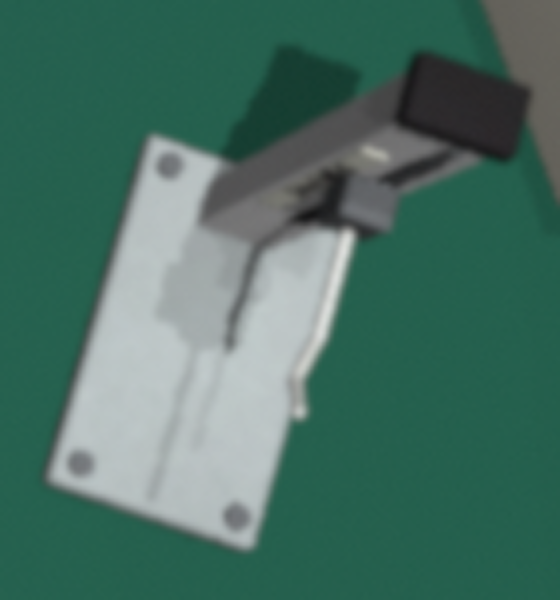

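The candidates for the square weight are:
- **Silver, in the rack's nearest bay:** scene (410,181), top (167,279). It has a square grip and a square body.
- **Green look-alike:** top (110,281).
- **Yellow look-alike:** top (140,339).
- **Small grey object by the balance:** top (391,330).

The other two rack bays hold round grips, so the rack's bottom bay in the top view is the one meant. Next I'll measure.

```bash
python3 - <<'E'
from h import *
a=cv2.imread('pics/scene0.png');b=cv2.imread('pics/top0.png')
crop(a,375,165,450,235,10,'pics/d1.png')
crop(b,145,200,205,300,6,'pics/d2.png')
crop(b,485,215,525,280,9,'pics/d3.png')
# plate mask in top
hsv=cv2.cvtColor(b,cv2.COLOR_BGR2HSV)
m=((hsv[...,1]<60)&(hsv[...,2]>110)).astype(np.uint8)*255
for nm,(x0,y0,x1,y1) in dict(plate=(430,195,520,315),bal=(325,212,410,320)).items():
    mm=np.zeros_like(m);mm[y0:y1,x0:x1]=m[y0:y1,x0:x1]
    cs,_=cv2.findContours(mm,cv2.RETR_EXTERNAL,cv2.CHAIN_APPROX_NONE)
    c=max(cs,key=cv2.contourArea)
    print(nm,cv2.contourArea(c),cv2.approxPolyDP(cv2.convexHull(c),3,True)[:,0].tolist(),cv2.minAreaRect(c))
g=cv2.cvtColor(b,cv2.COLOR_BGR2GRAY)
mm=((hsv[...,1]<70)).astype(np.uint8)*255; t=np.zeros_like(mm);t[215:300,232:316]=mm[215:300,232:316]
cs,_=cv2.findContours(t,cv2.RETR_EXTERNAL,cv2.CHAIN_APPROX_NONE);c=max(cs,key=cv2.contourArea)
r=cv2.minAreaRect(c);print('tray',r);print([plane('top',p,20).round(1).tolist() for p in cv2.boxPoints(r)],plane('top',r[0],20))
E
```

```text
plate 4580.0 [[462, 204], [513, 228], [487, 307], [437, 290]] ((476.0963134765625, 255.6789093017578), (57.6611442565918, 93.19650268554688), 16.699241638183594)
bal 5746.0 [[338, 222], [400, 225], [399, 310], [335, 307]] ((367.9999694824219, 266.0), (65.99998474121094, 87.99998474121094), -0.0)
tray ((273.9484558105469, 257.3659973144531), (66.2951889038086, 66.97630310058594), 87.39744567871094)
[[572.7, 185.4, 20.0], [580.8, 40.3, 20.0], [437.4, 32.6, 20.0], [429.8, 174.8, 20.0]] [504.44634139 108.27358751  20.        ]
```

View pics/d1.png

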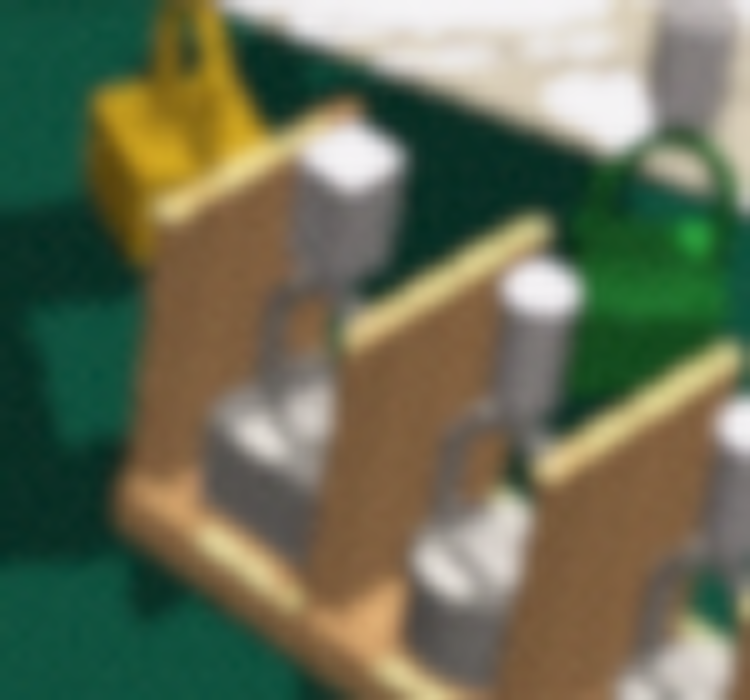

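View pics/d2.png

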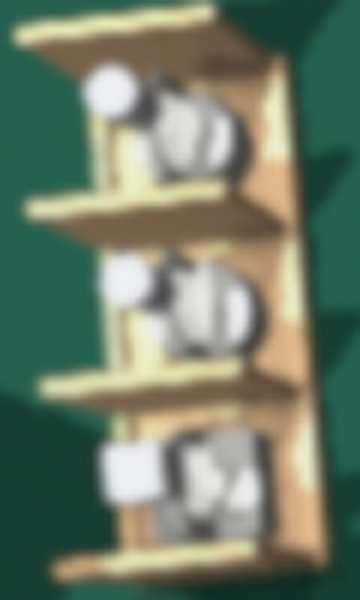

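View pics/d3.png

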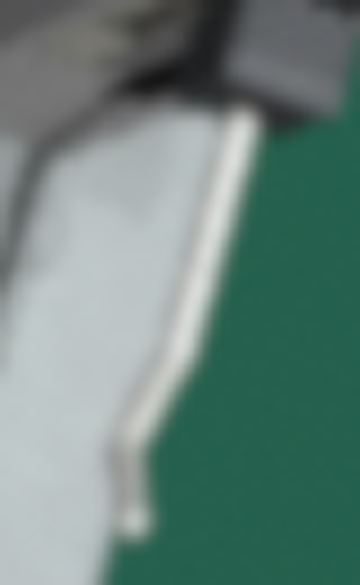

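```bash
python3 - <<'E'
from h import *
np.set_printoptions(precision=1,suppress=True)
print('grip tri',tri((409.7,180.3),(166.9,278.5)))
print('r mid tri',tri((428.6,193.6),(165.8,246.2)))
G=[plane('top',p,118) for p in [(166.9,278.5),(165.8,246.2),(163.3,215)]]
for g in G: print(g, proj('scene',g))
d=G[2]-G[0];print('rack y ang',np.degrees(np.arctan2(d[1],d[0])),np.linalg.norm(d))
# partitions ends z=100
def T(x,y): return (145+x/6-.4,200+y/6-.4)
E=[((18,38),(212,12)),((30,212),(222,188)),((42,390),(238,367)),((55,570),(252,548))]
for l,r in E:
    for z in(100,106):
        a,b=plane('top',T(*l),z),plane('top',T(*r),z);v=b-a;print(z,(a+b)/2,np.degrees(np.arctan2(v[1],v[0])),np.linalg.norm(v))
# scale
A,B,C=[plane('top',p,15) for p in [(462.3,203.6),(436.6,291),(487.8,307.3)]]
print(A,B,C,np.linalg.norm(A-B),np.linalg.norm(B-C))
v=A-B;ang=np.arctan2(v[1],v[0]);x=v/np.linalg.norm(v);print('scale x ang',np.degrees(ang), 'BC',np.degrees(np.arctan2(*(B-C)[1::-1])))
o=(B+C)/2+65*x;print('origin',o)
y=np.array([-x[1],x[0],0])
tip=plane('top',(485+132/9-.4,215+522/9-.4),183);print('tip',tip,[(tip-o)@x,(tip-o)@y])
k=plane('top',(485+190/9-.4,215+350/9-.4),182);print('kink',k,(k-o)@x,(k-o)@y)
k=plane('top',(485+243/9-.4,215+118/9-.4),182);print('carr',k,(k-o)@x,(k-o)@y)
for q in [(-24,0,183),(0,0,168),(71,0,182)]:
    P=o*[1,1,0]+q[0]*x+q[1]*y+[0,0,q[2]];print(q,proj('top',P),proj('scene',P))
# pan, balance
for c in [(338,222),(400,225),(399,310),(335,307)]: print('bal',plane('top',c,41))
E
```

```text
grip tri (array([451.4, 307.7, 115.4]), np.float64(0.9376383180422705))
r mid tri (array([513.9, 312.4, 116.6]), np.float64(0.09350343113613713))
[451.  306.5 118. ] [[409.1 179.6]]
[513.7 311.9 118. ] [[428.4 193.1]]
[575.4 320.2 118. ] [[449.7 206.9]]
rack y ang 6.280784610973785 125.1902920374542
100 [602.1 326.3 100. ] -81.75167413718547 65.63552218582119
106 [600.7 324.4 106. ] -81.75167413718542 65.2017429095821
100 [542.7 319.3 100. ] -82.28013284255061 64.28380047512691
106 [541.7 317.4 106. ] -82.28013284255064 63.85895460637536
100 [483.3 311.5 100. ] -82.71793264109536 64.97562113204857
106 [482.7 309.7 106. ] -82.7179326410953 64.54620308265677
100 [424.2 304.2 100. ] -83.03350463463035 64.70860338170527
106 [424.1 302.4 106. ] -83.03350463463033 64.28095002866436
[ 628.8 -308.    15. ] [ 434.6 -243.6   15. ] [ 399.6 -355.5   15. ] 204.65981697789948 117.18123743599399
scale x ang -18.337969036708056 BC 72.63980314179857
origin [ 478.8 -320.    15. ]
tip [ 461.9 -313.5  183. ] [np.float64(-18.13923488961389), np.float64(0.8714430220034561)]
kink [ 497.1 -327.8  182. ] 19.890037362943573 -1.6763811089593503
carr [ 545.4 -341.8  182. ] 70.05591377235443 0.2993454749136493
(-24, 0, 183) [[498.9 275.8]] [[146.6 267.2]]
(0, 0, 168) [[499.  264.1]] [[148.6 282.4]]
(71, 0, 182) [[511.9 227.3]] [[146.4 308.5]]
bal [579.1 -28.2  41. ]
bal [ 574.  -161.2   41. ]
bal [ 393.8 -155.7   41. ]
bal [399.5 -21.9  41. ]
```

```bash
python3 - <<'E'
from h import *
a=cv2.imread('pics/scene0.png');b=cv2.imread('pics/top0.png')
crop(b,325,212,415,352,4.2,'pics/e1.png')
crop(a,210,235,400,410,4,'pics/e2.png')
E
```

```text
(no output)
```

View pics/e1.png

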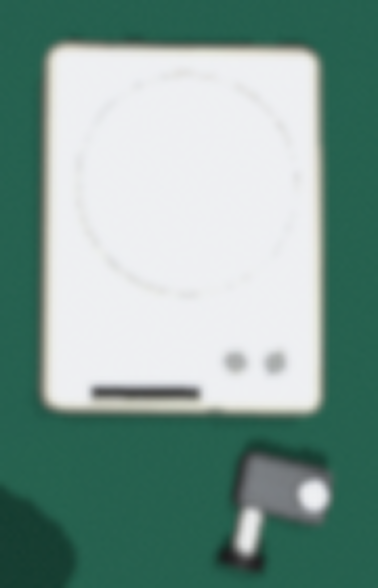

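View pics/e2.png

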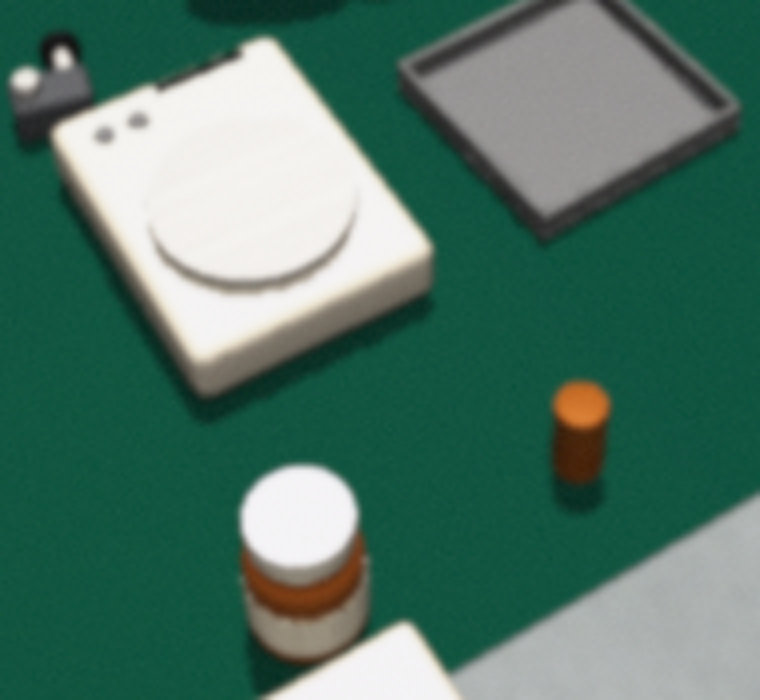

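```bash
cat >> h.py <<'E'
from scipy.spatial.transform import Rotation as Ro
def to(xyz,yaw,n,cmd=None):
    """print rows (tool frame) from measured pose to a tool-down target, linear in n rows"""
    s=env.state();p=np.array(s['ee_pos']);R0=Ro.from_euler('xyz',s['ee_rot'],degrees=True)
    R1=Ro.from_euler('xyz',[180,0,yaw],degrees=True)
    rv=(R0.inv()*R1).as_rotvec(degrees=True)
    d=(np.array(xyz)-p)/n
    print('t',round(s['time_s'],2),'pos',p.round(1),'rot',np.round(s['ee_rot'],2),'w',round(s['gripper_width'],1),'F',np.round(s['force'],1),'dist',round(np.linalg.norm(d*n),1),'rv',rv.round(2))
    for i in range(n):
        R=R0*Ro.from_rotvec(rv*i/n,degrees=True)
        print(' off',(R.inv().apply(d)/1000).round(4).tolist(),'rot',(rv/n).round(2).tolist())
E
python3 - <<'E'
from h import *
np.set_printoptions(precision=1,suppress=True)
print('pan',plane('top',(325+188/4.2-.4,212+184.5/4.2-.4),52))
print('tray in box top')
print('green',plane('top',(110,281),112),'yellow',plane('top',(140,339),112),'grey',plane('top',(399,329),70))
print('jar',plane('top',(408,161),85),'vial',plane('top',(335,164),50))
to([451.5,307,200],187.2,5)
E
```

```text
pan [506.5 -93.1  52. ]
tray in box top
green [445.2 419.6 112. ] yellow [335.3 354.6 112. ] grey [ 355.9 -149.3   70. ]
jar [ 702.3 -172.2   85. ] vial [704.6 -21.3  50. ]
t 0.1 pos [254.4 515.1 213.2] rot [-179.9   -0.   153.7] w 91.2 F [0.2 0.7 0.2] dist 286.9 rv [ -0.1  -0.  -33.5]
 off [-0.0538, -0.0199, 0.0027] rot [-0.02, -0.01, -6.7]
 off [-0.0511, -0.026, 0.0027] rot [-0.02, -0.01, -6.7]
 off [-0.0477, -0.0318, 0.0027] rot [-0.02, -0.01, -6.7]
 off [-0.0437, -0.0371, 0.0027] rot [-0.02, -0.01, -6.7]
 off [-0.039, -0.042, 0.0026] rot [-0.02, -0.01, -6.7]
```

```bash
python3 -m creep '{"offset":[[-0.054,-0.02,0.0027],[-0.051,-0.026,0.0027],[-0.048,-0.032,0.0027],[-0.044,-0.037,0.0027],[-0.039,-0.042,0.0027]],"rotation":[[0,0,-6.7],[0,0,-6.7],[0,0,-6.7],[0,0,-6.7],[0,0,-6.7]]}' 0; python3 -m creep '{"offset":[[0,0,0],[0,0,0]],"rotation":[[0,0,0],[0,0,0]]}'; python3 - <<'E'
from h import *
to([451.5,307,86],187.2,4)
E
```

```text
time_s: 0.72
ee_pos: [453.2, 305.5, 200.1]
ee_rot: [-180.0, -0.0, -172.6]
force: [0.3, 0.9, 0.2]
gripper_width: 91.1
time_s: 0.98
ee_pos: [452.0, 307.0, 200.1]
ee_rot: [180.0, -0.1, -172.9]
force: [0.0, -0.3, 0.2]
gripper_width: 91.2
t 0.97 pos [452.  307.  200.1] rot [ 1.7999e+02 -6.0000e-02 -1.7287e+02] w 91.2 F [ 0.  -0.3  0.2] dist 114.1 rv [ 0.01 -0.06 -0.07]
 off [0.0001, -0.0, 0.0285] rot [0.0, -0.02, -0.02]
 off [0.0001, -0.0, 0.0285] rot [0.0, -0.02, -0.02]
 off [0.0001, -0.0, 0.0285] rot [0.0, -0.02, -0.02]
 off [0.0001, 0.0, 0.0285] rot [0.0, -0.02, -0.02]
```

```bash
python3 -m creep '{"offset":[[0.0005,0,0.0285],[0,0,0.0285],[0,0,0.0285],[0,0,0.0285],[0,0,0]],"rotation":[[0,0,0],[0,0,0],[0,0,0],[0,0,0],[0,0,0]]}' 0; python3 - <<'E'
from h import *
b=grab_frame('top')[:,:,::-1];a=grab_frame('scene')[:,:,::-1]
crop(b,100,180,240,340,2.5,'pics/f1.png');crop(a,360,130,480,260,3,'pics/f2.png')
im=np.zeros((400,720,3),np.uint8);x=cv2.imread('pics/f1.png');y=cv2.imread('pics/f2.png');im[:400,:350]=x[:400,:350];im[:390,355:715]=y;cv2.imwrite('pics/f3.png',im)
E
```

```text
time_s: 1.6
ee_pos: [449.4, 307.3, 84.7]
ee_rot: [-179.9, -0.3, -172.7]
force: [-0.0, 0.5, 0.8]
gripper_width: 91.2
```

View pics/f3.png

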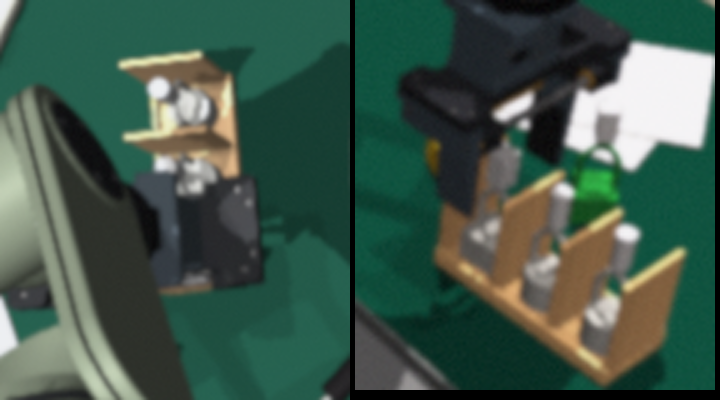

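The fingers straddle the square grip, at about (455,180) and (545,130) in the right panel, clear of the partitions. I'll nudge and close.

```bash
python3 -m creep '{"offset":[[-0.001,0,-0.001],[0,0,0]],"rotation":[[0,0,0],[0,0,0]]}' 0; python3 -m creep '{"offset":[[0,0,0],[0,0,0],[0,0,0],[0,0,0],[0,0,0]],"rotation":[[0,0,0],[0,0,0],[0,0,0],[0,0,0],[0,0,0]]}' 1 25;python3 -m creep '{"offset":[[0,0,0],[0,0,0],[0,0,0]],"rotation":[[0,0,0],[0,0,0],[0,0,0]]}'
```

```text
time_s: 1.95
ee_pos: [453.5, 307.7, 88.7]
ee_rot: [179.9, 0.1, -172.8]
force: [0.3, 0.6, -0.2]
gripper_width: 90.8
time_s: 2.58
ee_pos: [452.8, 307.1, 87.4]
ee_rot: [180.0, -0.0, -172.8]
force: [0.5, 0.2, -0.5]
gripper_width: 44.2
time_s: 2.95
ee_pos: [452.8, 307.3, 87.4]
ee_rot: [180.0, 0.0, -172.8]
force: [-0.1, 0.3, 0.4]
gripper_width: 17.9
```

```bash
python3 -m creep '{"offset":[[0,0,-0.01],[0,0,-0.02],[0,0,-0.03],[0,0,-0.04],[0,0,-0.03]],"rotation":[[0,0,0],[0,0,0],[0,0,0],[0,0,0],[0,0,0]]}';python3 -m creep '{"offset":[[0,0,0],[0,0,0]],"rotation":[[0,0,0],[0,0,0]]}'; python3 - <<'E'
from h import *
to([506.5,-93,215],187.2,10)
E
```

```text
time_s: 3.58
ee_pos: [452.9, 307.1, 219.4]
ee_rot: [180.0, 0.1, -172.8]
force: [0.7, -0.3, -2.4]
gripper_width: 18.0
time_s: 3.82
ee_pos: [451.9, 306.5, 216.1]
ee_rot: [-179.9, -0.1, -172.8]
force: [-0.9, 0.1, -4.1]
gripper_width: 17.8
t 3.83 pos [451.9 306.5 216.1] rot [-1.7993e+02 -1.4000e-01 -1.7279e+02] w 17.8 F [-0.9  0.1 -4.1] dist 403.2 rv [-0.07 -0.14  0.01]
 off [-0.0004, -0.0403, 0.0002] rot [-0.01, -0.01, 0.0]
 off [-0.0004, -0.0403, 0.0001] rot [-0.01, -0.01, 0.0]
 off [-0.0004, -0.0403, 0.0001] rot [-0.01, -0.01, 0.0]
 off [-0.0004, -0.0403, 0.0001] rot [-0.01, -0.01, 0.0]
 off [-0.0004, -0.0403, 0.0001] rot [-0.01, -0.01, 0.0]
 off [-0.0004, -0.0403, 0.0001] rot [-0.01, -0.01, 0.0]
 off [-0.0004, -0.0403, 0.0001] rot [-0.01, -0.01, 0.0]
 off [-0.0004, -0.0403, 0.0001] rot [-0.01, -0.01, 0.0]
 off [-0.0004, -0.0403, 0.0001] rot [-0.01, -0.01, 0.0]
 off [-0.0004, -0.0403, 0.0001] rot [-0.01, -0.01, 0.0]
```

```bash
python3 -m creep '{"offset":[[-0.0002,-0.018,0],[-0.0004,-0.036,0],[-0.0005,-0.047,0],[-0.0005,-0.049,0],[-0.0005,-0.049,0]],"rotation":[[0,0,0],[0,0,0],[0,0,0],[0,0,0],[0,0,0]]}';python3 -m creep '{"offset":[[-0.0005,-0.049,0],[-0.0005,-0.049,0],[-0.0005,-0.047,0],[-0.0004,-0.037,0],[-0.0002,-0.021,0]],"rotation":[[0,0,0],[0,0,0],[0,0,0],[0,0,0],[0,0,0]]}';python3 -m creep '{"offset":[[0,0,0],[0,0,0]],"rotation":[[0,0,0],[0,0,0]]}'; python3 - <<'E'
from h import *
to([506.5,-93,140],187.2,4)
b=grab_frame('top')[:,:,::-1];a=grab_frame('scene')[:,:,::-1]
im=np.zeros((480,810,3),np.uint8)
crop(b,310,200,420,320,4,'pics/g1.png');crop(a,210,170,330,330,3,'pics/g2.png')
x=cv2.imread('pics/g1.png');y=cv2.imread('pics/g2.png');im[:480,:440]=x;im[:480,445:805]=y;cv2.imwrite('pics/g3.png',im[:,:800])
E
```

```text
time_s: 4.45
ee_pos: [479.0, 107.3, 216.2]
ee_rot: [-180.0, -0.1, -172.8]
force: [0.1, 0.1, -2.9]
gripper_width: 18.3
time_s: 5.08
ee_pos: [506.2, -93.9, 216.1]
ee_rot: [180.0, -0.2, -172.9]
force: [-0.7, 0.8, -2.5]
gripper_width: 18.2
time_s: 5.32
ee_pos: [506.6, -91.0, 216.7]
ee_rot: [179.9, -0.1, -172.8]
force: [0.2, 0.0, -3.1]
gripper_width: 18.0
t 5.33 pos [506.6 -91.  216.7] rot [ 1.7993e+02 -1.0000e-01 -1.7281e+02] w 18.0 F [ 0.2  0.  -3.1] dist 76.7 rv [ 0.07 -0.1  -0.01]
 off [0.0, -0.0005, 0.0192] rot [0.02, -0.03, -0.0]
 off [0.0001, -0.0005, 0.0192] rot [0.02, -0.03, -0.0]
 off [0.0001, -0.0005, 0.0192] rot [0.02, -0.03, -0.0]
 off [0.0001, -0.0005, 0.0192] rot [0.02, -0.03, -0.0]
```

View pics/g3.png

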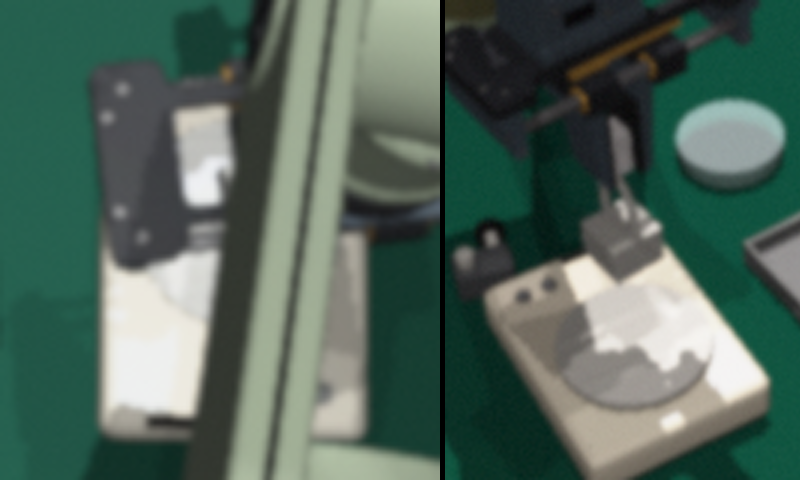

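The weight hangs straight in the fingers, at about (625,235) in the right panel, above the pan. I'll lower it now.

```bash
python3 -m creep '{"offset":[[0,-0.001,0.015],[0,-0.001,0.022],[0,0,0.022],[0,0,0.015],[0,0,0.004]],"rotation":[[0,0,0],[0,0,0],[0,0,0],[0,0,0],[0,0,0]]}';python3 -m creep '{"offset":[[0,0,0],[0,0,0]],"rotation":[[0,0,0],[0,0,0]]}'
```

```text
time_s: 6.05
ee_pos: [507.0, -92.8, 138.1]
ee_rot: [180.0, -0.1, -172.8]
force: [0.3, -0.8, -3.6]
gripper_width: 17.9
time_s: 6.3
ee_pos: [508.3, -93.3, 140.2]
ee_rot: [-180.0, 0.1, -172.8]
force: [0.6, 0.1, -2.4]
gripper_width: 17.8
```

```bash
Z='[0,0,0]'; python3 -m creep '{"offset":[[0,0,0.003],[0,0,0.0015],[0,0,0]],"rotation":[[0,0,0],[0,0,0],[0,0,0]]}';python3 -m creep '{"offset":[[0,0,0.001],[0,0,0.0005],[0,0,0]],"rotation":[[0,0,0],[0,0,0],[0,0,0]]}'
```

```text
time_s: 6.68
ee_pos: [507.6, -93.2, 134.9]
ee_rot: [180.0, -0.0, -172.8]
force: [0.3, 0.5, -4.1]
gripper_width: 17.9
time_s: 7.05
ee_pos: [507.8, -93.2, 133.4]
ee_rot: [180.0, 0.0, -172.8]
force: [0.4, -0.2, -3.2]
gripper_width: 17.7
```

```bash
 python3 -m creep '{"offset":[[0,0,0.001],[0,0,0]],"rotation":[[0,0,0],[0,0,0]]}';python3 -m creep '{"offset":[[0,0,0.001],[0,0,0]],"rotation":[[0,0,0],[0,0,0]]}'
```

```text
time_s: 7.3
ee_pos: [507.8, -93.2, 133.4]
ee_rot: [-180.0, 0.0, -172.8]
force: [-1.7, 0.8, 5.0]
gripper_width: 17.5
time_s: 7.55
ee_pos: [507.9, -93.2, 133.4]
ee_rot: [-180.0, 0.1, -172.8]
force: [-3.9, 0.7, 11.7]
gripper_width: 17.7
```

```bash
 python3 -m creep '{"offset":[[0,0,-0.0015],[0,0,0]],"rotation":[[0,0,0],[0,0,0]]}';python3 -m creep '{"offset":[[0,0,0],[0,0,0],[0,0,0],[0,0,0],[0,0,0]],"rotation":[[0,0,0],[0,0,0],[0,0,0],[0,0,0],[0,0,0]]}' 0;python3 -m creep '{"offset":[[0,0,0],[0,0,0],[0,0,0]],"rotation":[[0,0,0],[0,0,0],[0,0,0]]}'
python3 - <<'E'
from h import *
a=grab_frame('scene')[:,:,::-1]
crop(a,210,170,330,330,4,'pics/h2.png')
E
```

```text
time_s: 7.8
ee_pos: [507.9, -93.2, 133.4]
ee_rot: [-180.0, 0.0, -172.8]
force: [-1.8, -0.1, 4.8]
gripper_width: 17.6
time_s: 8.43
ee_pos: [507.7, -93.2, 132.9]
ee_rot: [180.0, 0.0, -172.8]
force: [0.7, 0.6, 0.0]
gripper_width: 64.9
time_s: 8.8
ee_pos: [507.8, -93.2, 132.9]
ee_rot: [180.0, 0.0, -172.8]
force: [0.3, 0.3, -0.1]
gripper_width: 90.8
```

View pics/h2.png

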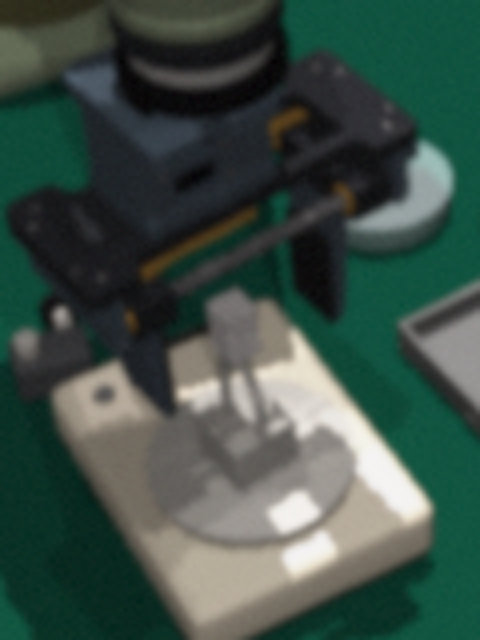

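The weight stands upright and free on the pan, with its foot at crop (250,450). I'll turn the open gripper 90° around it for a hold across the y faces.

```bash
 python3 -m creep '{"offset":[[0,0,-0.002],[0,0,0],[0,0,0],[0,0,0],[0,0,0]],"rotation":[[0,0,8],[0,0,10],[0,0,10],[0,0,10],[0,0,10]]}' 0;python3 -m creep '{"offset":[[0,0,0],[0,0,0],[0,0,0],[0,0,0],[0,0,0]],"rotation":[[0,0,10],[0,0,10],[0,0,10],[0,0,8],[0,0,4]]}';python3 -m creep '{"offset":[[0,0,0],[0,0,0]],"rotation":[[0,0,0],[0,0,0]]}'
python3 - <<'E'
from h import *
to([507.8,-93.2,134.5],97.2,1)
E
```

```text
time_s: 9.48
ee_pos: [507.7, -93.2, 134.9]
ee_rot: [180.0, -0.0, 138.9]
force: [-0.5, -0.3, -0.9]
gripper_width: 91.5
time_s: 10.1
ee_pos: [507.7, -93.2, 134.9]
ee_rot: [180.0, -0.0, 97.1]
force: [0.5, 0.3, 0.4]
gripper_width: 91.5
time_s: 10.35
ee_pos: [507.7, -93.2, 134.9]
ee_rot: [180.0, -0.0, 97.3]
force: [0.1, -0.4, -0.3]
gripper_width: 91.0
t 10.35 pos [507.7 -93.2 134.9] rot [180.    -0.    97.27] w 91.0 F [ 0.1 -0.4 -0.3] dist 0.4 rv [ 0.   -0.    0.07]
 off [-0.0, 0.0001, 0.0004] rot [0.0, -0.0, 0.07]
```

```bash
 python3 -m creep '{"offset":[[0,0,0],[0,0,0],[0,0,0],[0,0,0],[0,0,0]],"rotation":[[0,0,0],[0,0,0],[0,0,0],[0,0,0],[0,0,0]]}' 1 25;python3 -m creep '{"offset":[[0,0,0],[0,0,0],[0,0,0],[0,0,0]],"rotation":[[0,0,0],[0,0,0],[0,0,0],[0,0,0]]}'
python3 -m creep '{"offset":[[0,0,-0.01],[0,0,-0.03],[0,0,-0.04],[0,0,-0.03],[0,0,-0.01]],"rotation":[[0,0,0],[0,0,0],[0,0,0],[0,0,0],[0,0,0]]}';python3 -m creep '{"offset":[[0,0,0],[0,0,0]],"rotation":[[0,0,0],[0,0,0]]}'
python3 - <<'E'
from h import *
to([507.8,-93.2,256],162,8)
E
```

```text
time_s: 10.98
ee_pos: [507.7, -93.2, 134.9]
ee_rot: [-180.0, -0.0, 97.2]
force: [-0.6, -0.1, -0.3]
gripper_width: 44.2
time_s: 11.48
ee_pos: [507.7, -93.2, 134.9]
ee_rot: [-180.0, -0.0, 97.2]
force: [-0.3, -0.5, -0.8]
gripper_width: 18.0
time_s: 12.1
ee_pos: [508.4, -93.3, 256.9]
ee_rot: [179.8, 0.1, 97.2]
force: [-0.7, -0.1, -3.7]
gripper_width: 17.9
time_s: 12.35
ee_pos: [506.8, -93.0, 253.3]
ee_rot: [-179.8, -0.1, 97.2]
force: [0.3, -0.8, -2.8]
gripper_width: 18.0
t 12.35 pos [506.8 -93.  253.3] rot [-1.7982e+02 -7.0000e-02  9.7210e+01] w 18.0 F [ 0.3 -0.8 -2.8] dist 2.8 rv [ -0.12  -0.16 -64.79]
 off [-0.0, 0.0001, -0.0003] rot [-0.01, -0.02, -8.1]
 off [-0.0001, 0.0001, -0.0003] rot [-0.01, -0.02, -8.1]
 off [-0.0001, 0.0001, -0.0003] rot [-0.01, -0.02, -8.1]
 off [-0.0001, 0.0001, -0.0003] rot [-0.01, -0.02, -8.1]
 off [-0.0001, 0.0001, -0.0003] rot [-0.01, -0.02, -8.1]
 off [-0.0001, 0.0001, -0.0003] rot [-0.01, -0.02, -8.1]
 off [-0.0001, 0.0, -0.0003] rot [-0.01, -0.02, -8.1]
 off [-0.0001, 0.0, -0.0003] rot [-0.01, -0.02, -8.1]
```

```bash
python3 - <<'E'
from h import *
to([402.9,-294.5,240],161.7,8)
E
```

```text
t 12.35 pos [506.8 -93.  253.3] rot [-1.7982e+02 -7.0000e-02  9.7210e+01] w 18.0 F [ 0.3 -0.8 -2.8] dist 227.1 rv [ -0.12  -0.16 -64.49]
 off [-0.0234, -0.016, 0.0017] rot [-0.01, -0.02, -8.06]
 off [-0.0209, -0.0192, 0.0017] rot [-0.01, -0.02, -8.06]
 off [-0.018, -0.0219, 0.0017] rot [-0.01, -0.02, -8.06]
 off [-0.0147, -0.0242, 0.0017] rot [-0.01, -0.02, -8.06]
 off [-0.0112, -0.026, 0.0017] rot [-0.01, -0.02, -8.06]
 off [-0.0074, -0.0273, 0.0017] rot [-0.01, -0.02, -8.06]
 off [-0.0035, -0.0281, 0.0017] rot [-0.01, -0.02, -8.06]
 off [0.0005, -0.0283, 0.0017] rot [-0.01, -0.02, -8.06]
```

```bash
python3 -m creep '{"offset":[[-0.0234,-0.016,0.0017],[-0.021,-0.0192,0.0017],[-0.018,-0.022,0.0017],[-0.0147,-0.0242,0.0017],[-0.0112,-0.026,0.0017]],"rotation":[[0,0,-8],[0,0,-8],[0,0,-8],[0,0,-8],[0,0,-8]]}';python3 -m creep '{"offset":[[-0.0074,-0.0273,0.0017],[-0.0035,-0.028,0.0017],[0.0005,-0.0283,0.0017],[0,0,0],[0,0,0]],"rotation":[[0,0,-8],[0,0,-8],[0,0,-8.3],[0,0,0],[0,0,0]]}'
python3 - <<'E'
from h import *
to([402.9,-294.5,205],161.7,3)
b=grab_frame('top')[:,:,::-1];a=grab_frame('scene')[:,:,::-1]
im=np.zeros((480,810,3),np.uint8)
crop(b,425,180,555,340,3,'pics/i1.png');crop(a,90,180,220,340,3,'pics/i2.png')
x=cv2.imread('pics/i1.png');y=cv2.imread('pics/i2.png');im[:480,:390]=x;im[:480,400:790]=y;cv2.imwrite('pics/i3.png',im[:,:800])
E
```

```text
time_s: 12.98
ee_pos: [441.4, -219.6, 244.9]
ee_rot: [-180.0, -0.2, 137.5]
force: [-0.2, 0.3, -2.7]
gripper_width: 18.3
time_s: 13.6
ee_pos: [402.9, -293.7, 240.4]
ee_rot: [179.9, -0.1, 161.4]
force: [-0.5, 1.1, -2.8]
gripper_width: 18.0
t 13.6 pos [ 402.9 -293.7  240.4] rot [ 1.7992e+02 -1.0000e-01  1.6144e+02] w 18.0 F [-0.5  1.1 -2.8] dist 35.4 rv [ 0.08 -0.1  -0.26]
 off [-0.0001, -0.0003, 0.0118] rot [0.03, -0.03, -0.09]
 off [-0.0001, -0.0003, 0.0118] rot [0.03, -0.03, -0.09]
 off [-0.0001, -0.0003, 0.0118] rot [0.03, -0.03, -0.09]
```

View pics/i3.png

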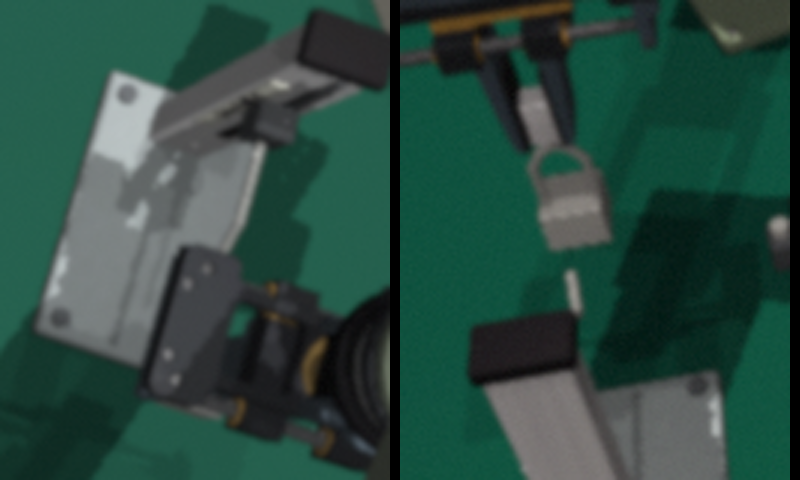

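The scene view shows the eye's opening, at right panel (568,170), facing the camera along the hook line. The hook tip is below it at (573,280). Next I'll lower and approach.

```bash
python3 -m creep '{"offset":[[0,-0.001,0.01],[0,0,0.015],[0,0,0.010],[-0.02,0,0],[-0.02,0,0]],"rotation":[[0,0,-0.2],[0,0,0],[0,0,0],[0,0,0],[0,0,0]]}';python3 -m creep '{"offset":[[0,0,0],[0,0,0],[0,0,0]],"rotation":[[0,0,0],[0,0,0],[0,0,0]]}'
python3 - <<'E'
from h import *
np.set_printoptions(precision=1,suppress=True)
p=env.state()['ee_pos'];th=np.radians(-18.3);x=np.array([np.cos(th),np.sin(th)]);y=np.array([-x[1],x[0]])
d=p[:2]-np.array([478.9,-319.6]);print('scale xy',d@x,d@y,'crown z',p[2]-13.9,env.state()['ee_rot'])
b=grab_frame('top')[:,:,::-1];a=grab_frame('scene')[:,:,::-1]
im=np.zeros((480,810,3),np.uint8)
crop(b,425,180,555,340,3,'pics/j1.png');crop(a,120,210,185,290,6,'pics/j2.png')
X=cv2.imread('pics/j1.png');y=cv2.imread('pics/j2.png');im[:480,:390]=X;im[:480,400:790]=y;cv2.imwrite('pics/j3.png',im[:,:800])
E
```

```text
time_s: 14.32
ee_pos: [441.0, -307.7, 205.5]
ee_rot: [180.0, -0.1, 161.7]
force: [1.1, 0.0, -3.8]
gripper_width: 18.0
time_s: 14.7
ee_pos: [440.0, -307.4, 206.2]
ee_rot: [180.0, -0.0, 161.7]
force: [-0.8, 0.0, -2.7]
gripper_width: 17.6
scale xy -40.75385744160538 -0.6414965264982561 crown z 192.2882501773114 [180.   -0.  161.7]
```

View pics/j3.png

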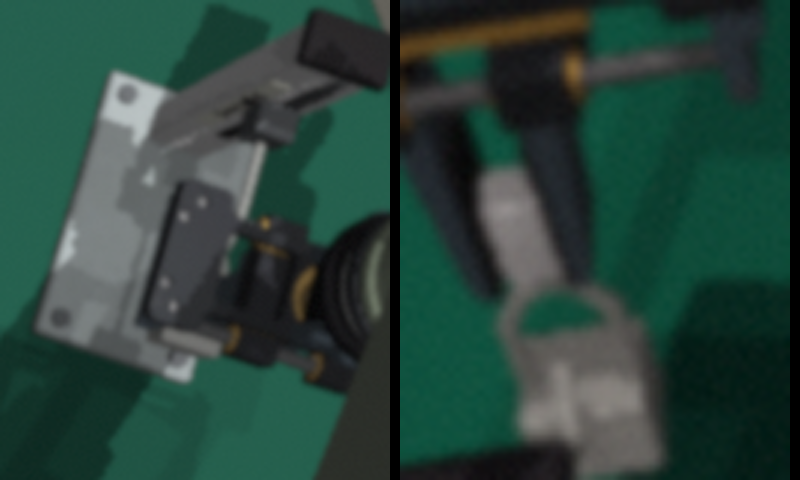

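The hook tip is faintly visible in front of the body at right panel (565,375), in line with the arch centre at (567,315). The weight is 0.6 mm off laterally, against about 10 mm of clearance. Sliding on.

```bash
python3 -m creep '{"offset":[[-0.007,0,0],[-0.009,0,0.0005],[-0.01,0,0.0005],[-0.009,0,0],[-0.006,0,0]],"rotation":[[0,0,0],[0,0,0],[0,0,0],[0,0,0],[0,0,0]]}';python3 -m creep '{"offset":[[0,0,0],[0,0,0],[0,0,0]],"rotation":[[0,0,0],[0,0,0],[0,0,0]]}'
python3 - <<'E'
from h import *
np.set_printoptions(precision=1,suppress=True)
p=env.state()['ee_pos'];th=np.radians(-18.3);x=np.array([np.cos(th),np.sin(th)]);y=np.array([-x[1],x[0]])
d=p[:2]-np.array([478.9,-319.6]);print('scale xy',d@x,d@y,'crown z',p[2]-13.9,env.state()['ee_rot'])
b=grab_frame('top')[:,:,::-1];a=grab_frame('scene')[:,:,::-1]
im=np.zeros((480,810,3),np.uint8)
crop(b,455,200,520,280,6,'pics/k1.png');crop(a,120,240,185,320,6,'pics/k2.png')
X=cv2.imread('pics/k1.png');y=cv2.imread('pics/k2.png');im[:480,:390]=X;im[:480,400:790]=y;cv2.imwrite('pics/k3.png',im[:,:800])
E
```

```text
time_s: 15.42
ee_pos: [480.4, -320.8, 205.1]
ee_rot: [180.0, -0.0, 161.7]
force: [0.1, 0.2, -3.3]
gripper_width: 17.7
time_s: 15.8
ee_pos: [479.4, -320.5, 205.4]
ee_rot: [180.0, -0.0, 161.7]
force: [-0.7, 0.2, -3.6]
gripper_width: 17.9
scale xy 0.751679991305824 -0.6889599613863355 crown z 191.4817436020066 [180.   -0.  161.7]
```

View pics/k3.png

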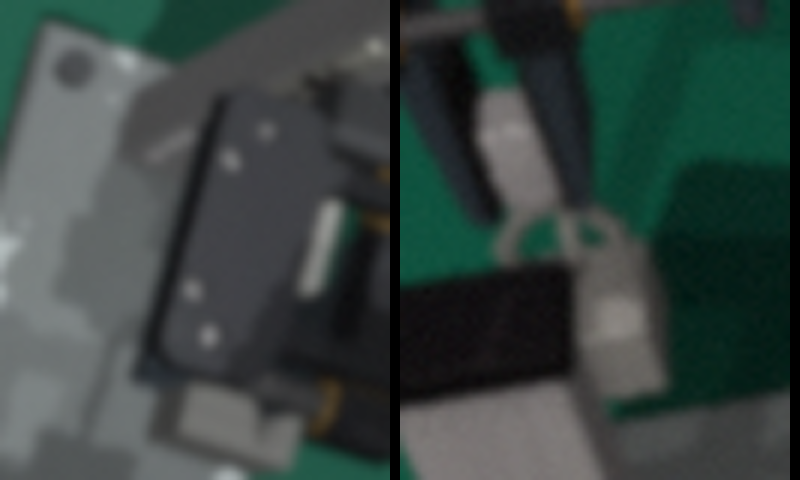

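The hook tip shows inside the arch at right panel (568,232), so the eye is threaded with no contact force. Lowering gently.

```bash
python3 -m creep '{"offset":[[0,-0.0005,0.005],[0,0,0.006],[0,0,0.005],[0,0,0.004],[0,0,0.003]],"rotation":[[0,0,0],[0,0,0],[0,0,0],[0,0,0],[0,0,0]]}';python3 -m creep '{"offset":[[0,0,0.003],[0,0,0.003],[0,0,0.003],[0,0,0.002],[0,0,0.001]],"rotation":[[0,0,0],[0,0,0],[0,0,0],[0,0,0],[0,0,0]]}'
python3 -m creep '{"offset":[[0,0,0.003],[0,0,0.003],[0,0,0.003],[0,0,0.002],[0,0,0]],"rotation":[[0,0,0],[0,0,0],[0,0,0],[0,0,0],[0,0,0]]}'
```

```text
time_s: 16.52
ee_pos: [479.6, -321.0, 182.1]
ee_rot: [180.0, -0.0, 161.7]
force: [-0.2, 0.9, -2.6]
gripper_width: 18.5
time_s: 17.15
ee_pos: [479.7, -321.1, 170.4]
ee_rot: [180.0, 0.0, 161.7]
force: [0.1, 0.2, -0.7]
gripper_width: 17.7
time_s: 17.77
ee_pos: [479.8, -321.2, 159.4]
ee_rot: [180.0, 0.0, 161.7]
force: [1.5, 0.0, 0.7]
gripper_width: 18.3
```

```bash
for i in 1 2 3; do python3 -m creep '{"offset":[[0,0,0]],"rotation":[[0,0,0]]}' | grep -E 'force|pos'; done
python3 - <<'E'
from h import *
a=grab_frame('scene')[:,:,::-1];crop(a,110,240,190,330,6,'pics/l2.png')
E
```

```text
ee_pos: [479.7, -321.2, 159.5]
force: [1.8, 1.1, 0.4]
ee_pos: [479.7, -321.1, 159.5]
force: [2.1, 0.7, 1.7]
ee_pos: [479.7, -321.1, 159.5]
force: [1.5, 0.3, 0.8]
```

View pics/l2.png

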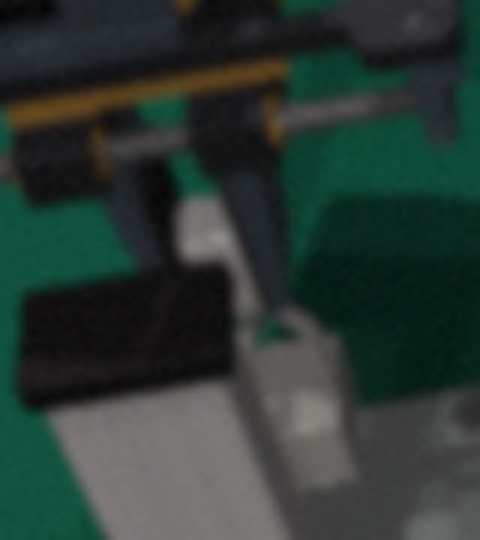

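```bash
python3 -m creep '{"offset":[[-0.001,0,-0.001],[-0.001,0,-0.002],[0,0,0]],"rotation":[[0,0,0],[0,0,0],[0,0,0]]}';  for i in 1 2 3 4; do python3 -m creep '{"offset":[[0,0,0]],"rotation":[[0,0,0]]}' | grep -E 'force|pos'; done
```

```text
time_s: 18.58
ee_pos: [480.5, -321.3, 162.0]
ee_rot: [180.0, -0.1, 161.7]
force: [-1.6, 1.3, 0.1]
gripper_width: 17.8
ee_pos: [480.6, -321.3, 161.9]
force: [-1.9, 2.2, 0.9]
ee_pos: [480.6, -321.3, 162.0]
force: [-2.7, 1.6, -0.3]
ee_pos: [480.7, -321.3, 162.0]
force: [-2.4, 1.5, 0.6]
ee_pos: [480.7, -321.3, 162.0]
force: [-4.0, 2.5, -0.3]
```

```bash
python3 -m creep '{"offset":[[0.0012,0,0],[0,0,0]],"rotation":[[0,0,0],[0,0,0]]}';  for i in 1 2 3 4; do python3 -m creep '{"offset":[[0,0,0]],"rotation":[[0,0,0]]}' | grep -E 'force|pos'; done
```

```text
time_s: 19.32
ee_pos: [480.6, -321.3, 162.5]
ee_rot: [180.0, 0.0, 161.7]
force: [-2.1, 2.4, 0.8]
gripper_width: 17.8
ee_pos: [480.6, -321.3, 162.4]
force: [-1.2, 2.9, -0.4]
ee_pos: [480.6, -321.3, 162.4]
force: [-2.8, 2.4, -0.3]
ee_pos: [480.5, -321.3, 162.4]
force: [-2.1, 3.2, 0.1]
ee_pos: [480.5, -321.3, 162.4]
force: [-0.8, 2.5, -0.2]
```

```bash
python3 -m creep '{"offset":[[0.0006,0.0008,0],[0,0,0]],"rotation":[[0,0,0],[0,0,0]]}';  for i in 1 2 3 4; do python3 -m creep '{"offset":[[0,0,0]],"rotation":[[0,0,0]]}' | grep -E 'force|pos'; done
```

```text
time_s: 20.08
ee_pos: [480.5, -321.1, 162.7]
ee_rot: [-179.9, 0.1, 161.7]
force: [-0.3, -0.3, 0.3]
gripper_width: 17.7
ee_pos: [480.4, -321.1, 162.6]
force: [-0.1, -0.5, 0.1]
ee_pos: [480.4, -321.0, 162.6]
force: [0.9, -1.4, 0.2]
ee_pos: [480.4, -320.9, 162.5]
force: [0.9, -1.2, -0.1]
ee_pos: [480.4, -320.7, 162.5]
force: [1.1, -1.1, -0.1]
```

The forces are now near zero, so the spring carries the weight. Letting go.

```bash
python3 -m creep '{"offset":[[0,0,0],[0,0,0],[0,0,0],[0,0,0],[0,0,0]],"rotation":[[0,0,0],[0,0,0],[0,0,0],[0,0,0],[0,0,0]]}' 0; python3 - <<'E'
from h import *
a=grab_frame('scene')[:,:,::-1];crop(a,110,240,190,330,6,'pics/m1.png')
E
python3 -m creep '{"offset":[[0,0,0],[0,0,0],[0,0,0]],"rotation":[[0,0,0],[0,0,0],[0,0,0]]}'; python3 - <<'E'
from h import *
a=grab_frame('scene')[:,:,::-1];crop(a,110,240,190,330,6,'pics/m2.png')
i=np.hstack([cv2.imread('pics/m1.png')[:,:400],cv2.imread('pics/m2.png')[:,:400]]);cv2.imwrite('pics/m3.png',i)
E
```

```text
time_s: 21.2
ee_pos: [479.9, -320.3, 162.3]
ee_rot: [180.0, -0.0, 161.7]
force: [-0.2, -0.0, 0.3]
gripper_width: 64.8
time_s: 21.62
ee_pos: [480.0, -320.4, 162.3]
ee_rot: [180.0, -0.0, 161.7]
force: [-0.2, -0.3, -0.0]
gripper_width: 91.4
```

View pics/m3.png

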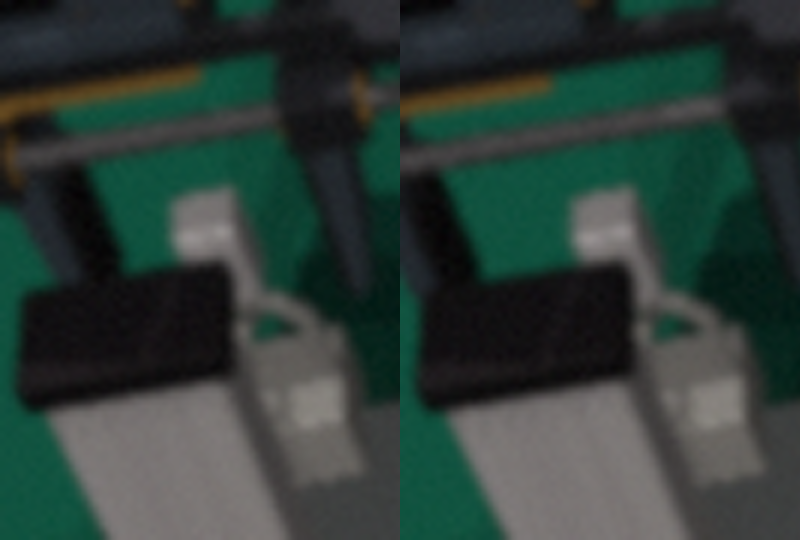

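The weight hangs clear of the open fingers, with its grip at (605,225) in the right panel. I'll let it rest and compare frames.

```bash
python3 -m creep '{"offset":[[0,0,0],[0,0,0],[0,0,0],[0,0,0],[0,0,0]],"rotation":[[0,0,0],[0,0,0],[0,0,0],[0,0,0],[0,0,0]]}' >/dev/null;python3 -m creep '{"offset":[[0,0,0],[0,0,0],[0,0,0],[0,0,0],[0,0,0]],"rotation":[[0,0,0],[0,0,0],[0,0,0],[0,0,0],[0,0,0]]}'>/dev/null
cat > snap.py <<'E'
from h import *
import sys
a=grab_frame('scene')[:,:,::-1];np.save(sys.argv[1],a)
E
python3 snap.py s1.npy
python3 -m creep '{"offset":[[0,0,0],[0,0,0],[0,0,0],[0,0,0],[0,0,0]],"rotation":[[0,0,0],[0,0,0],[0,0,0],[0,0,0],[0,0,0]]}' >/dev/null;python3 snap.py s2.npy;python3 -m creep '{"offset":[[0,0,0],[0,0,0],[0,0,0],[0,0,0],[0,0,0]],"rotation":[[0,0,0],[0,0,0],[0,0,0],[0,0,0],[0,0,0]]}';python3 snap.py s3.npy
python3 -m creep '{"offset":[[0,0,0],[0,0,0],[0,0,0],[0,0,0],[0,0,0]],"rotation":[[0,0,0],[0,0,0],[0,0,0],[0,0,0],[0,0,0]]}';python3 snap.py s4.npy
python3 - <<'E'
from h import *
g=[cv2.cvtColor(np.load(f's{i}.npy'),cv2.COLOR_BGR2GRAY)[295:325,150:178].astype(np.float32) for i in (1,2,3,4)]
for i in range(3): print(cv2.phaseCorrelate(g[i],g[i+1]),np.abs(g[i]-g[i+1]).mean())
crop(np.load('s4.npy'),110,240,190,330,8,'pics/n1.png');cv2.imwrite('pics/n2.png',grab_frame('top')[:,:,::-1][180:300,430:550])
E
```

```text
time_s: 24.28
ee_pos: [480.0, -320.4, 162.3]
ee_rot: [180.0, 0.0, 161.7]
force: [0.2, 0.3, -0.6]
gripper_width: 91.3
time_s: 24.95
ee_pos: [480.0, -320.4, 162.3]
ee_rot: [180.0, 0.0, 161.7]
force: [-0.2, -0.3, 0.1]
gripper_width: 91.0
((-0.014469586599711093, 0.03982596477039024), 0.9265197870466444) 1.1690476
((0.06295871571205858, -0.04044862863453602), 0.992273834016588) 1.1797619
((-0.0738681491428963, -0.06772237057123576), 0.9898218107223511) 1.1880952
```

View pics/n1.png

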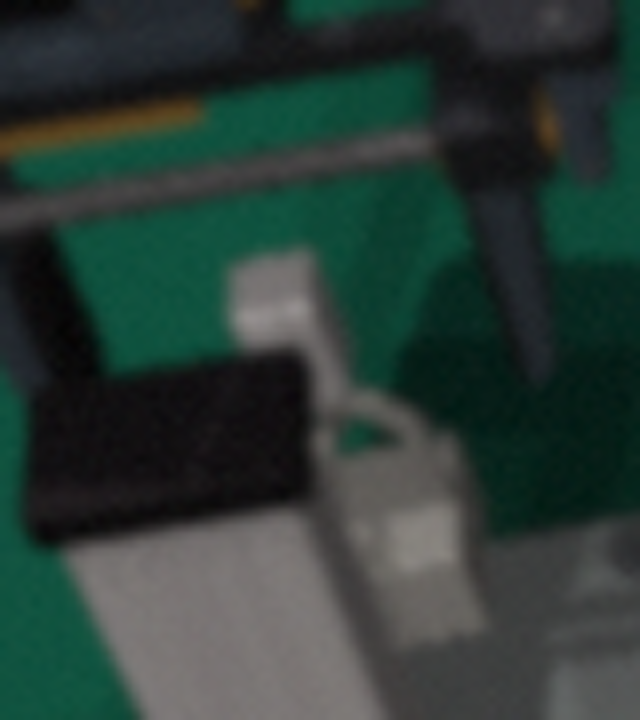

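```bash
python3 - <<'E'
from h import *
i=cv2.imread('pics/n2.png');crop(i,0,0,120,120,5,'pics/n3.png')
for y in (0,):
  th=np.radians(-18.3);x=np.array([np.cos(th),np.sin(th),0]);yy=np.array([-x[1],x[0],0]);o=np.array([480.0,-320.4,0])
  for h in (112,30,0): print(h,proj('scene',o+[0,0,162.3-82.9+h]))
  for sx in(-1,1):
    for sy in(-1,1): print('body top corner',sx,sy,(proj('scene',o+19*sx*x+19*sy*yy+[0,0,162.3-82.9+30])-[110,240])*8)
    print('grip top',(proj('scene',o+9*sx*x+[0,0,162.3-82.9+112])-[110,240])*8)
E
```

```text
112 [[145.27483923 274.37601987]]
30 [[156.40927485 303.17221661]]
0 [[160.15808286 312.84146556]]
body top corner -1 -1 [[289.41014428 458.65996597]]
body top corner -1 1 [[451.48912841 428.82808561]]
grip top [[282.53933349 245.28807014]]
body top corner 1 -1 [[288.4083635  584.49297751]]
body top corner 1 1 [[455.06388106 553.14777097]]
grip top [[281.85811928 305.15178637]]
```

View pics/n3.png

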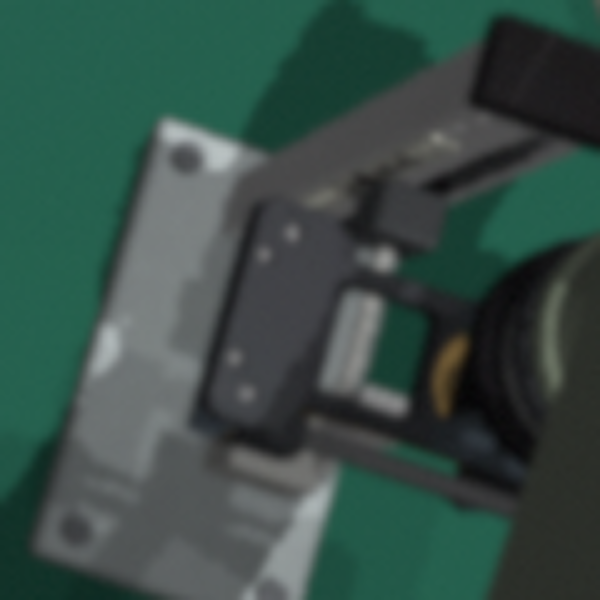

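The hanging weight is still: shift under 0.1 px over about 2 s. It is also near upright. Taking hold again and lifting.

```bash
 python3 -m creep '{"offset":[[0,0,0],[0,0,0],[0,0,0],[0,0,0],[0,0,0]],"rotation":[[0,0,0],[0,0,0],[0,0,0],[0,0,0],[0,0,0]]}' 1 25;python3 -m creep '{"offset":[[0,0,0],[0,0,0],[0,0,0],[0,0,0]],"rotation":[[0,0,0],[0,0,0],[0,0,0],[0,0,0]]}'
python3 -m creep '{"offset":[[0,0,-0.003],[0,0,-0.005],[0,0,-0.006],[0,0,-0.006],[0,0,-0.006]],"rotation":[[0,0,0],[0,0,0],[0,0,0],[0,0,0],[0,0,0]]}'
python3 -m creep '{"offset":[[0,0,-0.005],[0,0,-0.005],[0,0,-0.004],[0,0,-0.003],[0,0,0]],"rotation":[[0,0,0],[0,0,0],[0,0,0],[0,0,0],[0,0,0]]}'
python3 - <<'E'
from h import *
to([479.9,-320.3,205.5],161.7,1)
a=grab_frame('scene')[:,:,::-1];crop(a,110,240,190,330,6,'pics/o1.png')
E
```

```text
time_s: 25.68
ee_pos: [480.0, -320.4, 162.3]
ee_rot: [180.0, 0.0, 161.7]
force: [0.3, -0.3, 1.0]
gripper_width: 43.9
time_s: 26.18
ee_pos: [480.1, -320.2, 162.3]
ee_rot: [180.0, 0.0, 161.7]
force: [0.1, 0.9, 0.0]
gripper_width: 17.7
time_s: 26.8
ee_pos: [479.5, -320.5, 188.4]
ee_rot: [-180.0, -0.1, 161.7]
force: [0.8, -0.8, -3.3]
gripper_width: 18.1
time_s: 27.42
ee_pos: [480.0, -320.5, 205.5]
ee_rot: [-180.0, 0.0, 161.7]
force: [-0.0, 0.2, -3.1]
gripper_width: 17.9
t 27.43 pos [ 480.  -320.5  205.5] rot [-1.8000e+02  2.0000e-02  1.6171e+02] w 17.9 F [-0.   0.2 -3.1] dist 0.2 rv [-0.    0.02  0.01]
 off [0.0002, 0.0001, 0.0] rot [-0.0, 0.02, 0.01]
```

View pics/o1.png

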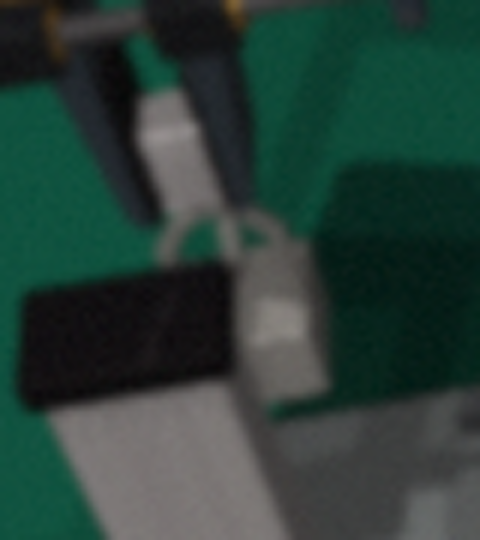

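The tip is inside the arch again at (230,232), with the hook up and unloaded. Sliding back out along the hook line.

```bash
python3 -m creep '{"offset":[[0.006,0,0],[0.01,0,0],[0.012,0,0],[0.015,0,0],[0.02,0,0]],"rotation":[[0,0,0],[0,0,0],[0,0,0],[0,0,0],[0,0,0]]}';python3 -m creep '{"offset":[[0.02,0,0],[0.01,0,-0.01],[0,0,-0.015],[0,0,-0.01],[0,0,0]],"rotation":[[0,0,0],[0,0,0],[0,0,0],[0,0,0],[0,0,0]]}'
python3 - <<'E'
from h import *
for c in [(241.3,227.2)]: pass
to([505,108,225],187.2,12)
a=grab_frame('scene')[:,:,::-1];crop(a,80,170,230,350,4,'pics/p1.png')
E
```

```text
time_s: 28.1
ee_pos: [419.0, -300.2, 205.4]
ee_rot: [180.0, 0.0, 161.7]
force: [0.4, -0.3, -2.8]
gripper_width: 17.6
time_s: 28.72
ee_pos: [392.8, -291.9, 241.6]
ee_rot: [-179.9, 0.2, 161.7]
force: [-1.4, -0.2, -2.7]
gripper_width: 17.6
t 28.73 pos [ 392.8 -291.9  241.6] rot [-179.95    0.18  161.73] w 17.6 F [-1.4 -0.2 -2.7] dist 415.7 rv [ -0.09   0.16 -25.47]
 off [0.0016, 0.0346, 0.0014] rot [-0.01, 0.01, -2.12]
 off [0.0003, 0.0346, 0.0014] rot [-0.01, 0.01, -2.12]
 off [-0.001, 0.0346, 0.0014] rot [-0.01, 0.01, -2.12]
 off [-0.0023, 0.0345, 0.0014] rot [-0.01, 0.01, -2.12]
 off [-0.0036, 0.0344, 0.0014] rot [-0.01, 0.01, -2.12]
 off [-0.0048, 0.0343, 0.0014] rot [-0.01, 0.01, -2.12]
 off [-0.0061, 0.0341, 0.0014] rot [-0.01, 0.01, -2.12]
 off [-0.0073, 0.0338, 0.0014] rot [-0.01, 0.01, -2.12]
 off [-0.0086, 0.0335, 0.0014] rot [-0.01, 0.01, -2.12]
 off [-0.0098, 0.0332, 0.0014] rot [-0.01, 0.01, -2.12]
 off [-0.0111, 0.0328, 0.0014] rot [-0.01, 0.01, -2.12]
 off [-0.0123, 0.0324, 0.0014] rot [-0.01, 0.01, -2.12]
```

View pics/p1.png

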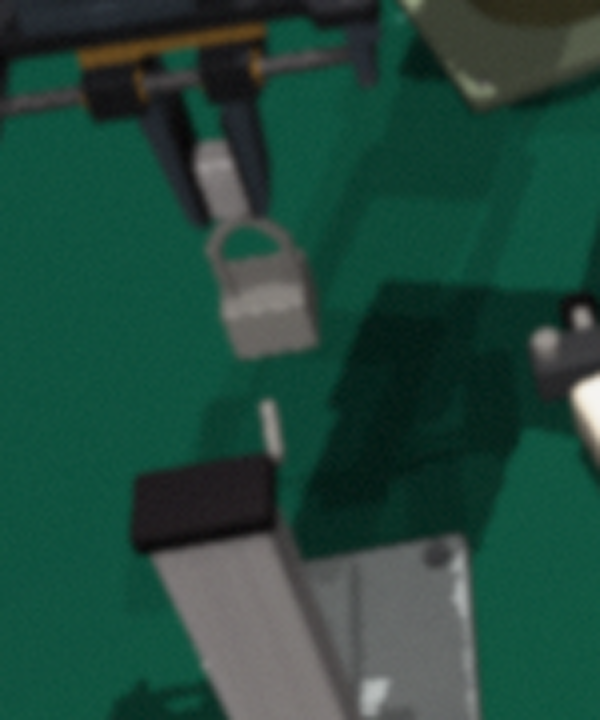

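The weight is off and the hook is back at its top, with its tip at (270,425), where it was before loading. Moving to the tray.

```bash
python3 -m creep '{"offset":[[0.001,0.018,0],[0.0003,0.034,0.001],[-0.001,0.037,0.001],[-0.0023,0.037,0.001],[-0.0036,0.037,0.001]],"rotation":[[0,0,-2.1],[0,0,-2.1],[0,0,-2.1],[0,0,-2.1],[0,0,-2.1]]}';python3 -m creep '{"offset":[[-0.0048,0.037,0.001],[-0.0061,0.037,0.001],[-0.0073,0.037,0.001],[-0.0086,0.037,0.001],[-0.0098,0.036,0.001]],"rotation":[[0,0,-2.1],[0,0,-2.1],[0,0,-2.1],[0,0,-2.1],[0,0,-2.1]]}'
python3 -m creep '{"offset":[[-0.0111,0.030,0.001],[-0.0123,0.02,0.001],[0,0.01,0],[0,0,0],[0,0,0]],"rotation":[[0,0,-2.1],[0,0,-2.1],[0,0,0],[0,0,0],[0,0,0]]}'
python3 - <<'E'
from h import *
to([505,108,100],187.2,6)
E
```

```text
time_s: 29.4
ee_pos: [435.3, -131.6, 235.8]
ee_rot: [179.9, -0.1, 172.4]
force: [0.2, 0.6, -3.4]
gripper_width: 18.1
time_s: 30.02
ee_pos: [482.9, 50.0, 230.7]
ee_rot: [180.0, -0.1, -177.1]
force: [0.5, 0.2, -3.1]
gripper_width: 17.8
time_s: 30.65
ee_pos: [501.9, 108.5, 229.3]
ee_rot: [-180.0, -0.0, -173.1]
force: [-1.0, -0.2, -3.9]
gripper_width: 18.2
t 30.65 pos [501.9 108.5 229.3] rot [-1.7998e+02 -3.0000e-02 -1.7311e+02] w 18.2 F [-1.  -0.2 -3.9] dist 129.4 rv [-0.02 -0.03 -0.31]
 off [-0.0005, -0.0001, 0.0216] rot [-0.0, -0.0, -0.05]
 off [-0.0005, -0.0001, 0.0216] rot [-0.0, -0.0, -0.05]
 off [-0.0005, -0.0001, 0.0216] rot [-0.0, -0.0, -0.05]
 off [-0.0005, -0.0001, 0.0216] rot [-0.0, -0.0, -0.05]
 off [-0.0005, -0.0001, 0.0216] rot [-0.0, -0.0, -0.05]
 off [-0.0005, -0.0001, 0.0216] rot [-0.0, -0.0, -0.05]
```

```bash
python3 -m creep '{"offset":[[-0.002,0,0.02],[0,0,0.035],[0,0,0.035],[0,0,0.025],[0,0,0.01]],"rotation":[[0,0,0],[0,0,0],[0,0,0],[0,0,0],[0,0,0]]}';python3 -m creep '{"offset":[[0,0,0.004],[0,0,0.002],[0,0,0]],"rotation":[[0,0,0],[0,0,0],[0,0,0]]}';python3 -m creep '{"offset":[[0,0,0.001],[0,0,0.001],[0,0,0]],"rotation":[[0,0,0],[0,0,0],[0,0,0]]}'
python3 - <<'E'
from h import *
a=grab_frame('scene')[:,:,::-1];crop(a,290,160,410,310,4,'pics/q1.png')
E
```

```text
time_s: 31.28
ee_pos: [503.4, 108.4, 103.2]
ee_rot: [-180.0, -0.2, -173.2]
force: [0.7, 0.2, -3.9]
gripper_width: 18.1
time_s: 31.65
ee_pos: [505.0, 109.4, 99.1]
ee_rot: [180.0, 0.1, -173.1]
force: [-0.5, -0.4, -3.2]
gripper_width: 17.7
time_s: 32.02
ee_pos: [504.4, 109.3, 96.4]
ee_rot: [180.0, 0.0, -173.1]
force: [-0.2, 0.3, -2.6]
gripper_width: 17.8
```

View pics/q1.png

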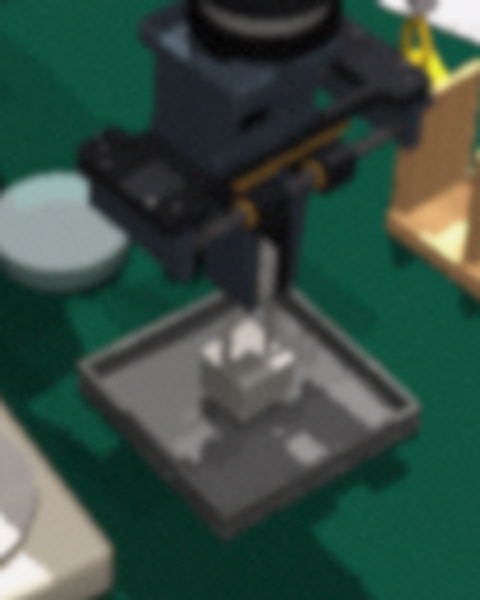

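The weight is over the middle of the tray, with its body at (248,380). Final lowering.

```bash
python3 -m creep '{"offset":[[0,0,0.003],[0,0,0.003],[0,0,0.0015],[0,0,0]],"rotation":[[0,0,0],[0,0,0],[0,0,0],[0,0,0]]}';python3 -m creep '{"offset":[[0,0,0.001],[0,0,0.0005],[0,0,0]],"rotation":[[0,0,0],[0,0,0],[0,0,0]]}';python3 -m creep '{"offset":[[0,0,0.0005],[0,0,0.0005],[0,0,0]],"rotation":[[0,0,0],[0,0,0],[0,0,0]]}'
```

```text
time_s: 32.58
ee_pos: [504.3, 109.3, 88.6]
ee_rot: [180.0, -0.0, -173.1]
force: [0.3, -1.2, -3.4]
gripper_width: 17.6
time_s: 32.95
ee_pos: [504.4, 109.3, 87.3]
ee_rot: [180.0, -0.0, -173.1]
force: [-0.2, 0.4, -3.4]
gripper_width: 18.0
time_s: 33.33
ee_pos: [504.6, 109.4, 87.2]
ee_rot: [180.0, 0.0, -173.1]
force: [-2.9, -1.6, 5.4]
gripper_width: 17.8
```

```bash
python3 -m creep '{"offset":[[0,0,-0.0007],[0,0,0]],"rotation":[[0,0,0],[0,0,0]]}';python3 -m creep '{"offset":[[0,0,0],[0,0,0],[0,0,0],[0,0,0],[0,0,0]],"rotation":[[0,0,0],[0,0,0],[0,0,0],[0,0,0],[0,0,0]]}' 0;python3 -m creep '{"offset":[[0,0,0],[0,0,0],[0,0,0],[0,0,0]],"rotation":[[0,0,0],[0,0,0],[0,0,0],[0,0,0]]}'
python3 -m creep '{"offset":[[0,0,-0.01],[0,0,-0.02],[0,0,-0.04],[0,0,-0.05],[0,0,-0.04]],"rotation":[[0,0,0],[0,0,0],[0,0,0],[0,0,0],[0,0,0]]}'
python3 -m creep '{"offset":[[0.04,0,-0.02],[0.05,0,0],[0.04,0,0],[0.03,0,0],[0,0,0]],"rotation":[[0,0,0],[0,0,0],[0,0,0],[0,0,0],[0,0,0]]}'
python3 -m creep '{"offset":[[0,0,0],[0,0,0],[0,0,0]],"rotation":[[0,0,0],[0,0,0],[0,0,0]]}'
python3 - <<'E'
from h import *
for n in('scene','top'): cv2.imwrite(f'pics/{n}_end.png',grab_frame(n)[:,:,::-1])
E
```

```text
time_s: 33.58
ee_pos: [504.6, 109.4, 87.2]
ee_rot: [180.0, 0.0, -173.1]
force: [-0.6, 0.5, 1.3]
gripper_width: 17.7
time_s: 34.2
ee_pos: [504.5, 109.3, 87.0]
ee_rot: [180.0, 0.0, -173.1]
force: [-0.5, -0.1, -0.3]
gripper_width: 65.2
time_s: 34.7
ee_pos: [504.5, 109.3, 87.1]
ee_rot: [180.0, 0.0, -173.1]
force: [1.4, -0.3, -0.5]
gripper_width: 91.3
time_s: 35.33
ee_pos: [504.7, 109.4, 249.9]
ee_rot: [180.0, 0.2, -173.1]
force: [1.2, -0.6, 0.2]
gripper_width: 91.3
time_s: 35.95
ee_pos: [344.1, 89.8, 268.0]
ee_rot: [180.0, 0.1, -173.1]
force: [0.1, 0.9, 0.3]
gripper_width: 91.3
time_s: 36.33
ee_pos: [346.3, 90.2, 266.9]
ee_rot: [180.0, -0.0, -173.1]
force: [-0.3, 0.2, -0.1]
gripper_width: 91.2
```

View pics/scene_end.png

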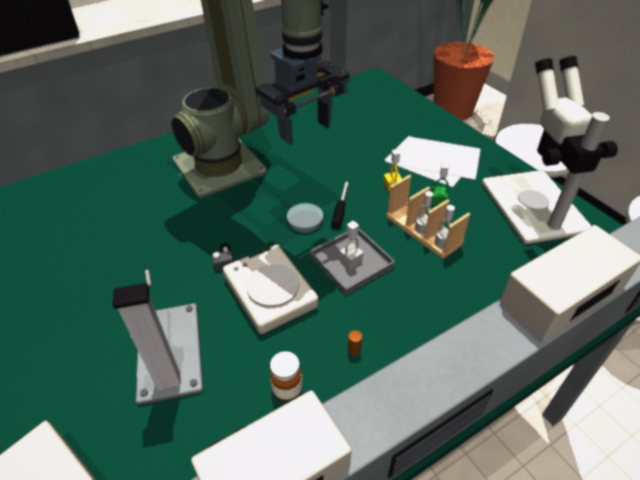

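View pics/top_end.png

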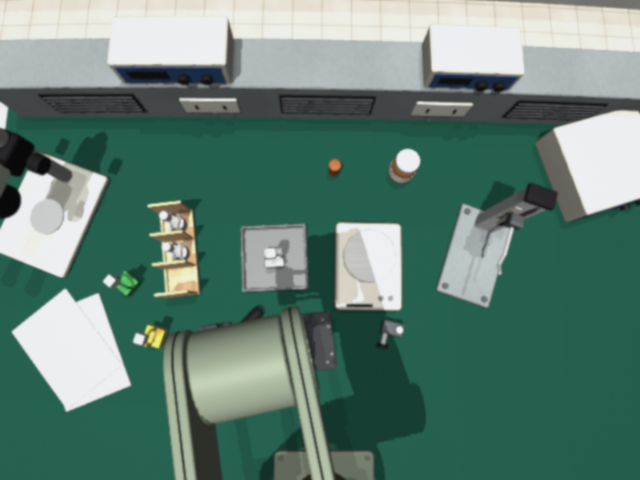

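The weight stands upright in the tray, scene (351,245) and top (273,258). The round weights, vial (355,343) and jar (287,375) are where they were at the start, and the hook tip is back at (147,277). Handing in.

```bash
python3 - <<'E'
from h import *
a,b=cv2.imread('pics/top0.png'),cv2.imread('pics/top_end.png')
for n,r in dict(hook=(480,200,530,290),rounds=(155,200,195,265),vialjar=(320,140,430,190)).items():
    x0,y0,x1,y1=r;print(n,np.abs(a[y0:y1,x0:x1].astype(int)-b[y0:y1,x0:x1]).mean())
env.job_done()
E
```

```text
hook 0.45311111111111113
rounds 0.4255128205128205
vialjar 0.4931515151515152
the job is handed in; nothing more can be done
```

The job is done and handed in after about 36 s of robot time.

- **Balance:** I took the square weight from the rack's bay nearest the robot, holding it across its x faces. I stood it on the balance's pan and let go.
- **Hook:** I turned the gripper 90° and took a fresh hold across the y faces, clear of the hook. I threaded the eye onto the hook and lowered it until the spring carried the weight. On the first lowering I went about 3 mm too far and pressed a few newtons sideways. I corrected both before letting go, with the hook pulled down about 20 to 24 mm, well short of its 45 mm stop.
- **Hang:** It hung freely with the fingers open for over 3 s. Picture comparisons covering the last 2 s showed less than 0.1 px of movement. It may have leaned about 2° while hanging.
- **Tray:** I lifted it off, stood it in the grey tray and backed the arm away.

**Last checks:** the final pictures show the weight upright near the tray's centre. The areas around the hook, the two round weights, the vial and the jar match the starting top picture to within image noise. No check failed. I had no direct reading of the hook's travel; those figures come from the arm's height and the wrist force.

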